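Press the amber fish inlay home

ROBOT

A 6-joint arm with a two-finger parallel gripper is mounted at the origin on the work surface. World frame = base frame: x ahead of the robot, y to its left, z up, the work surface at z = 0. Lengths are in m, angles in degrees, forces in N, time in s.
With the tool pointing down it reaches from about 0.35 to 0.875 m from the base axis. Payload 4.2 kg.
Tool frame: the origin (TCP) lies on the centre line of the jaws, within the pads' length; the fingertips stand 22 mm ahead of it and the grasp point (between the pads) lies 3 mm ahead of it (r.tcp_to_tips is the distance from the TCP to the fingertips, in m); z points along the fingers, y is the line along which they close (so a half turn about z gives the same grasp; the last joint's range is limited). The gripper opens to 87 mm and grips with 3 to 60 N. Pads are 19 mm wide; open, the fingers measure 117 mm over their backs; the gripper's body (75 mm by 190 mm) begins 51 mm behind the grasp point.
Start: joints at [83.801, 22.042, 0.453, 0, -68.411, -14.817], TCP at [0.224, 0.583, 0.245] pointing down, gripper open.
Joint ranges: [-179.83, 179.83], [-69.29, 118.12], [-61.27, 80.66], [-181.25, 117.63], [-171.15, -9.14], [-177.46, 177.46]. Speed limits (degrees/s): [159.86, 159.86, 180, 180, 180, 180].

INTERFACE

Orientations are given as a 3x3 rotation matrix whose columns are the frame's x, y, z axes.
In Python, from station import r gives the robot as it stands.
- The arm moves only by the tool apply_moves, never from a script. Its argument "plan" is a list of rows, each an object with "grip": the opening, from 0 (shut) to 1 (fully open); "offset": the shift along the tool's x, y, z in cm, a list of three; "spin": the turn about the tool's z in rad. A call has 1 to 5 rows; each row is the pose to reach, as a shift and turn from the pose commanded when the call began, along the tool's axes at that moment; what a row does not reach only later rows make up. A row lasts 1/10 s, in which the tool goes at most 50 mm and 8.59 degrees, less where a joint would pass 70% of its speed; a pose out of reach is approached as far as the arm can. A call with a gripper value outside its range is refused whole. The fingers move at their own pace and stop on an object; the grip force is fixed at half the most. Time passes only in rows, so rows that repeat a pose let the fingers close. It gives the time, the measured TCP pose, the force, the opening and the grip force at its end, in the units of the state.
- r.sense(): the state, without advancing time (a new reading comes with each control period).
- r.capture(name): name is "side" or "top"; returns a dict with "img" (400x640x3 uint8, blue, green, red), "depth" (400x640 float32, m along the optical axis (not along the pixel's ray), 0 where there is no reading), "mtx" (3x3 intrinsics, pixels), "R" (3x3) and "t" (3): a world point X has camera coordinates R X + t. Camera axes: x right, y down, z forward; pixel columns grow to the right and rows downward; lengths in m; the calibration is good to about 2 mm. A picture is of the moment at which its call begins.
- r.finish_job(): hands the job in; it is judged then, once.
The state is a dict: "time_s": time; "joints": joint angles; "joint_velocities": joint speeds; "effort": joint torques, N m; "tcp_pos": TCP position; "ee_rot": TCP orientation; "wrist_force": force on the tool from outside, world axes, zero at the start; "moment": the same for the moment, N m; "gripper_width": opening from 0.0 (shut) to 1.0 (fully open); "gripper_force": force on a finger pad.
Only numpy, scipy, OpenCV 4.12 (cv2) and the standard library are available. Lean on these libraries where they do the work, as an engineer would, in place of code of your own. Each camera call takes 0.05 s, during which the arm holds its last target. There are 200 camera calls.

TASK

The amber fish on the dark inlay panel in the middle of the bench is still standing proud of its pocket: with the fingertips, gently press it fully home, keep pressing for about three seconds while the glue takes, then withdraw clear. Do not touch the other three inlays (the amber leaf, the pearl fish and the pearl leaf, whose glue is not on yet), do not pull the fish up, and leave the weight, bottle, brush, mallet and pot where they are.

Things in the scene. Friction and masses are not known exactly. Their poses are not given: they have to be found in the camera images.
- panel: slate-dark flat panel, 240 (x) by 230 (y) by 18 mm thick, fixed, turned up to about 20 degrees. Origin: centre of its underside, on the table top; z up. Four inlays stand in its face, one near each corner, about 60 mm (x) and 55 mm (y) from its centre; which is where varies.
- amber_fish: orange-amber fish to press, 56 x 26 mm, forked tail, head at +x. Origin: centre of the top face, 7.0 to 8.5 mm above the panel's face at the start; x along its length, z up. Slides only up and down, resists with 3 N, stays where left. Home, at its stop, its top is 2.5 mm above the panel's face (20.5 mm above the table); the stop is cushioned (5 N/mm). Press within 15 mm of the origin along x, 7 mm along y. Wrongly, it can be pulled up.
- pearl_fish: white pearl fish, not to be touched; 56 mm long and 26 mm wide at the belly, forked tail, small black dot for an eye; the head is at +x. Origin: centre of the top face, 7.0 to 8.5 mm above the panel's face at the start; x along its length, z up. Moves as easily as the amber fish.
- amber_leaf: orange-amber leaf, not to be touched; 56 mm long and 26 mm wide, pointed leaf with a dark midrib line and a short stem at -x. Origin: centre of the top face, 7.0 to 8.5 mm above the panel's face at the start; x along its length, z up. Moves as easily as the amber fish.
- pearl_leaf: white pearl leaf, not to be touched; 56 mm long and 26 mm wide, pointed leaf with a dark midrib line and a short stem at -x. Origin: centre of the top face, 7.0 to 8.5 mm above the panel's face at the start; x along its length, z up. Moves as easily as the amber fish.
- brass_weight: loose brass cylinder, 28 mm in diameter, 30 mm high, standing on the panel near its middle (its top is 48 mm above the table). Origin: centre of its underside. Closed fingers pass beside it; wide open ones may strike it.
- glue_bottle: loose white bottle with a blue cap, 38 mm in diameter, 85 mm high, standing on the table beside the panel's +y edge. Origin: centre of its underside.
- brush: loose brush, 170 mm long, lying on the table on the panel's +y side, beyond the bottle. Origin: at its underside, about half way along; x points to the bristles.
- mallet: loose wooden mallet, 220 mm long, lying on the table on the panel's -y side, beyond the pot. Origin: at its underside, about half way along; x points to the head.
- glue_pot: loose clear open pot, 64 mm in diameter, 40 mm high, standing on the table beside the panel's -y edge. Origin: centre of its underside.
Not all that is in view belongs to the job. What is shaped like the part that bears amber_fish but yellow is not meant.

How it is judged:
By the outcome, as a careful person would: the job done as asked, in the order asked, and still so for the second after the job is handed in, with the robot touching nothing.
It also fails if it takes over 38 s, if anything falls off the work surface, if the arm or the gripper's body presses on something with over 40 N, if the wrist force passes 120 N, or if a joint passes its speed limit or range.

## Working session

There is one attempt and no reset: what is moved stays moved. The work goes in short steps, Python scripts to look and compute and a tool call to move; the robot and the scene stay as the last step left them, time stands still between calls to the robot, and variables do not carry over. Pictures are saved under pics/ and viewed, at most 10 in all, crops included, and the job is handed in when it is done.

Besides the shell and the picture viewer there is one more tool, called after "Emit:" as a command line: name --argument value ..., lists and objects as JSON in quotes. apply_moves: Moves the arm, as the interface text tells. Its arguments: {"type":"object","properties":{"plan":{"type":"array"}},"required":["plan"]}

```bash
mkdir -p pics; python3 - <<'E'
from station import r
import cv2,numpy as np,pickle
c=r.capture("top"); cv2.imwrite("pics/top1.png",c["img"]); pickle.dump(c,open("top1.pkl","wb"))
s=r.sense(); print(s["time_s"],s["tcp_pos"],np.round(s["ee_rot"],3).tolist(),s["gripper_width"],r.tcp_to_tips)
E
```

```text
0.05 [0.22393248 0.58292456 0.24346501] [[0.933, -0.359, -0.001], [-0.359, -0.933, -0.002], [0.0, 0.002, -1.0]] 1.0025642759603912 0.022
```

View pics/top1.png

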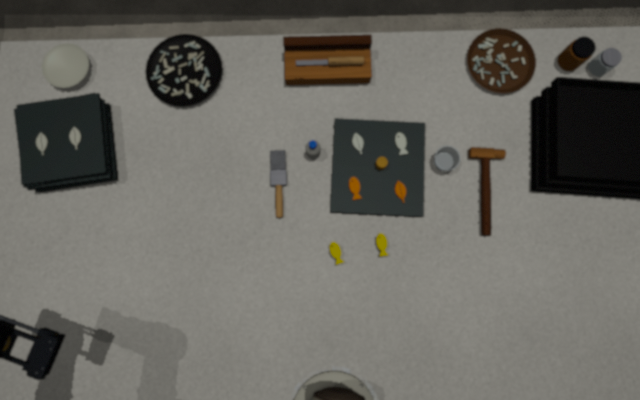

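The top view shows the dark panel around (378,167). Things that could be taken for the target:
- orange piece at (354,187), which looks like the fish
- orange piece at (401,190), which looks like the leaf
- pearl pieces at (358,143) and (402,143)
- loose yellow fish at (336,253) and (381,245)

I choose (354,187) and will check it in a crop.

```bash
cat > h.py <<'E'
import numpy as np,cv2
def blob(c,lo,hi,box):
    u0,v0,u1,v1=box
    m=np.zeros(c["img"].shape[:2],np.uint8); h=cv2.cvtColor(c["img"],cv2.COLOR_BGR2HSV)
    m[v0:v1,u0:u1]=cv2.inRange(h,lo,hi)[v0:v1,u0:u1]
    return m
def world(c,u,v,z):   # ray to plane z
    d=c["R"].T@np.linalg.inv(c["mtx"])@np.array([u,v,1.]); o=-c["R"].T@c["t"]
    return o+d*(z-o[2])/d[2]
E
python3 - <<'E'
from station import r
import pickle; from h import *
c=pickle.load(open("top1.pkl","rb"))
s=r.capture("side"); pickle.dump(s,open("side1.pkl","wb"))
a=cv2.resize(c["img"][110:270,320:440],None,fx=3.3,fy=3.3,interpolation=cv2.INTER_CUBIC)
b=cv2.resize(s["img"],None,fx=.62,fy=.62); H=max(len(a),len(b))
cv2.imwrite("pics/crop1.png",np.hstack([cv2.copyMakeBorder(i,0,H-len(i),0,0,0) for i in(a,b)]))
for box in[(335,172,375,205),(385,172,420,208)]:
    m=blob(c,(5,120,80),(22,255,255),box); v,u=np.nonzero(m)
    P=np.array([world(c,x,y,.0255)[:2] for x,y in zip(u,v)])
    ctr,w,V=cv2.minAreaRect(P.astype(np.float32)*1000)
    q,e=np.linalg.eigh(np.cov(P.T))
    print(len(P),P.mean(0),ctr,w,V,"axis",e[:,1])
    t=(P-P.mean(0))@e[:,1]; n=(P-P.mean(0))@e[:,0]
    print("profile",[(round(k*1e3),round(1e3*np.ptp(n[abs(t-k)<.004]),0)) for k in np.linspace(t.min(),t.max(),9)])
print("weight",world(c,382,163,.048),"panel corners",[world(c,*p,.018)[:2].round(3) for p in[(335,119),(425,122),(424,215),(331,212)]])
print("panel z",np.median([(c["R"].T@(np.linalg.inv(c["mtx"])@[u,v,1]*c["depth"][v,u]-c["t"]))[2] for u in range(372,384) for v in range(190,205)]))
E
```

```text
230 [ 0.53340249 -0.06942039] (533.2603149414062, -69.86712646484375) (59.08547592163086, 28.705272674560547) 11.842652320861816 axis [-0.98815229 -0.15347656]
profile [(-29, np.float64(12.0)), (-22, np.float64(23.0)), (-15, np.float64(28.0)), (-7, np.float64(28.0)), (0, np.float64(28.0)), (8, np.float64(25.0)), (15, np.float64(17.0)), (22, np.float64(23.0)), (30, np.float64(23.0))]
185 [ 0.5238752  -0.18126795] (523.1917724609375, -183.113037109375) (48.932830810546875, 31.802507400512695) 38.51829528808594 axis [-0.98005371 -0.19873279]
profile [(-26, np.float64(10.0)), (-19, np.float64(20.0)), (-12, np.float64(26.0)), (-5, np.float64(29.0)), (2, np.float64(29.0)), (9, np.float64(26.0)), (16, np.float64(20.0)), (23, np.float64(8.0)), (30, np.float64(5.0))]
weight [ 0.58790007 -0.13609104  0.048     ] panel corners [array([ 0.712, -0.027]), array([ 0.698, -0.254]), array([ 0.462, -0.237]), array([ 0.475, -0.01 ])]
panel z 0.017748058497482705
```

View pics/crop1.png

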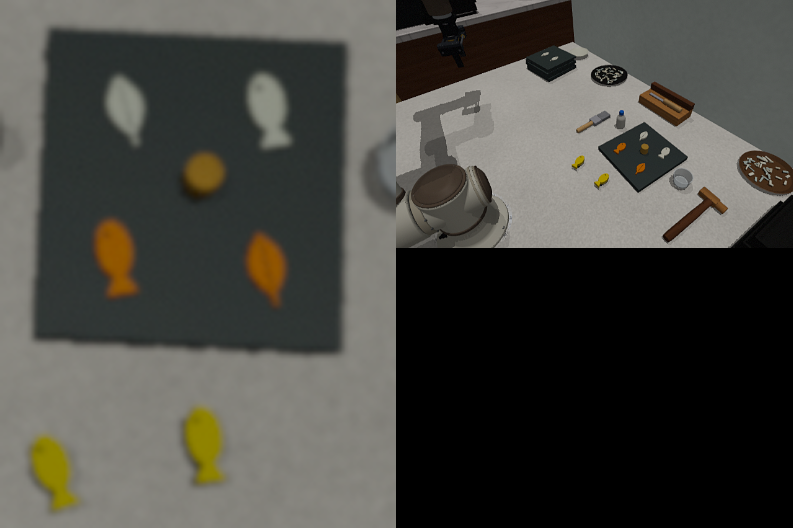

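The crop confirms it. (354,187) has a forked tail and is the amber fish, head away from the robot. (401,190) is the leaf with its midrib, and the yellow fish lie loose on the table. The fish is at about (0.533, -0.070), with its axis about 8.8° from world x. I'll shut the fingers, put the closing line along the fish, and travel at height.

Emit:
apply_moves --plan '[{"grip":0,"offset":[3.6,3.4,0],"spin":0.14},{"grip":0,"offset":[7.2,6.8,0],"spin":0.28},{"grip":0,"offset":[10.8,10.2,0],"spin":0.42},{"grip":0,"offset":[14.4,13.6,0],"spin":0.56},{"grip":0,"offset":[18,17,0],"spin":0.7}]'

```text
time_s: 0.6
tcp_pos: [0.3314, 0.3581, 0.2443]
ee_rot: [[0.478, -0.878, -0.0], [-0.878, -0.478, -0.001], [0.0, 0.001, -1.0]]
wrist_force: [1.5, -0.6, 0.6]
gripper_width: 0.625
gripper_force: 0.0
```

Emit:
apply_moves --plan '[{"grip":0,"offset":[4.8,0.3,0],"spin":0.1},{"grip":0,"offset":[9.6,0.6,0],"spin":0.2},{"grip":0,"offset":[14.4,0.8,0],"spin":0.3},{"grip":0,"offset":[19.2,1.1,0],"spin":0.345},{"grip":0,"offset":[24,1.4,0],"spin":0.345}]'

```text
time_s: 1.1
tcp_pos: [0.435, 0.1413, 0.2445]
ee_rot: [[0.158, -0.987, -0.0], [-0.987, -0.158, 0.0], [-0.0, 0.0, -1.0]]
wrist_force: [1.2, 0.8, 0.5]
gripper_width: 0.173
gripper_force: 0.0
```

Emit:
apply_moves --plan '[{"grip":0,"offset":[4.5,-1.3,0],"spin":0},{"grip":0,"offset":[9,-2.5,0],"spin":0},{"grip":0,"offset":[13.4,-3.8,0],"spin":0},{"grip":0,"offset":[17.9,-5,2],"spin":0},{"grip":0,"offset":[22.4,-6.3,4],"spin":0}]'

```text
time_s: 1.6
tcp_pos: [0.5324, -0.0684, 0.205]
ee_rot: [[0.158, -0.987, 0.001], [-0.987, -0.158, 0.0], [-0.0, -0.001, -1.0]]
wrist_force: [1.6, 0.2, 0.5]
gripper_width: 0.006
gripper_force: 0.0
```

Emit:
apply_moves --plan '[{"grip":0,"offset":[0,0,4],"spin":0},{"grip":0,"offset":[0,0,8],"spin":0},{"grip":0,"offset":[0,0,12],"spin":0},{"grip":0,"offset":[0,0,12],"spin":0},{"grip":0,"offset":[0,0,12],"spin":0}]'

```text
time_s: 2.1
tcp_pos: [0.5321, -0.0667, 0.0854]
ee_rot: [[0.159, -0.987, -0.001], [-0.987, -0.159, -0.001], [0.001, 0.001, -1.0]]
wrist_force: [0.3, -0.2, 0.8]
gripper_width: 0.006
gripper_force: 0.0
```

```bash
python3 - <<'E'
from station import r
from h import *
c=r.capture("top"); s=r.capture("side"); q=r.sense(); print(q["time_s"],q["tcp_pos"],np.round(q["ee_rot"],3).tolist(),q["gripper_width"],q["wrist_force"])
def P(c,X): p=c["mtx"]@(c["R"]@X+c["t"]); return p[:2]/p[2]
print([P(c,np.array([.533,-.07,.0255])),P(s,np.array([.533,-.07,.0255])),P(s,np.array(q["tcp_pos"])-[0,0,.022])])
u,v=P(s,np.array([.533,-.07,.0255])).astype(int)
a=cv2.resize(c["img"][120:230,310:440],None,fx=3,fy=3,interpolation=cv2.INTER_CUBIC)
b=cv2.resize(s["img"][v-70:v+40,u-65:u+65],None,fx=3,fy=3,interpolation=cv2.INTER_CUBIC)
print(u,v); cv2.imwrite("pics/c2.png",np.hstack([a,b]))
E
```

```text
2.2 [ 0.53358356 -0.06631383  0.08738811] [[0.159, -0.987, 0.004], [-0.987, -0.159, 0.0], [0.001, -0.004, -1.0]] 0.009422196433174886 [-1.16972617  0.11453402 -0.3354541 ]
[array([354.93559131, 187.58568116]), array([362.15542305, 237.73424612]), array([362.30337809, 225.10392828])]
362 237
```

View pics/c2.png

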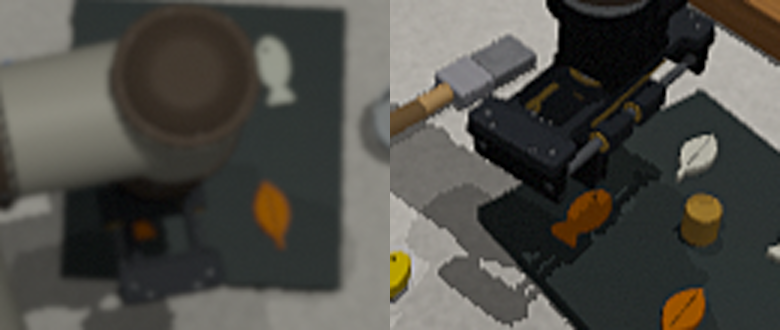

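The fish is clear in the side view at crop (585,215). The fingertips are hard to make out against the dark body, so I'll look closer with the projected tip marked.

```bash
python3 - <<'E'
from station import r
from h import *
c=r.capture("top"); s=r.capture("side"); q=r.sense(); T=np.array(q["tcp_pos"]); R=np.array(q["ee_rot"])
def P(c,X): p=c["mtx"]@(c["R"]@X+c["t"]); return p[:2]/p[2]
print("cams",-c["R"].T@c["t"],-s["R"].T@s["t"])
out=[]
for cam,(u0,v0,u1,v1) in((c,(310,130,400,230)),(s,(305,165,395,265))):
    k=4.4; im=cv2.resize(cam["img"][v0:v1,u0:u1],None,fx=k,fy=k,interpolation=cv2.INTER_CUBIC)
    im=np.clip(255*(im/255.)**.5,0,255).astype(np.uint8)
    for d,col in((.022,(0,0,255)),(0,(0,255,0)),(-.048,(255,0,0)),(-.2,(255,0,255))):
        p=(P(cam,T+R@[0,0,d])-[u0,v0]+.5)*k; cv2.circle(im,tuple(int(x) for x in p),4,col,1)
    out.append(im)
    # points between z .055 and .085 (fingers)
    v,u=np.mgrid[v0:v1,u0:u1]; D=cam["depth"][v0:v1,u0:u1]
    X=(np.stack([u,v,np.ones_like(u)],-1).reshape(-1,3)@np.linalg.inv(cam["mtx"]).T*D.reshape(-1,1)-cam["t"])@cam["R"]
    L=(X-T)@R; n=(D.ravel()>0)&(np.abs(L[:,:2])<.13).all(1)
    for a,b in((.005,.025),(-.03,.005),(-.06,-.03),(-.1,-.06)):
        m=L[n&(L[:,2]>a)&(L[:,2]<b)]
        if len(m):print((a,b),len(m),m.min(0).round(3),m.max(0).round(3))
cv2.imwrite("pics/c3.png",np.hstack(out))
E
```

```text
cams [0.31662545 0.02717752 1.21227129] [ 0.09827615 -0.46697263  0.70180609]
(-0.06, -0.03) 21 [-0.036  0.005 -0.06 ] [ 0.02   0.084 -0.049]
(-0.1, -0.06) 931 [-0.036 -0.095 -0.097] [ 0.04   0.095 -0.06 ]
(0.005, 0.025) 51 [-0.008 -0.009  0.005] [0.012 0.011 0.02 ]
(-0.03, 0.005) 48 [-0.004 -0.008 -0.027] [0.012 0.016 0.004]
(-0.06, -0.03) 199 [-0.035 -0.08  -0.06 ] [ 0.039  0.089 -0.033]
(-0.1, -0.06) 1749 [-0.036 -0.089 -0.1  ] [ 0.039  0.096 -0.06 ]
```

View pics/c3.png

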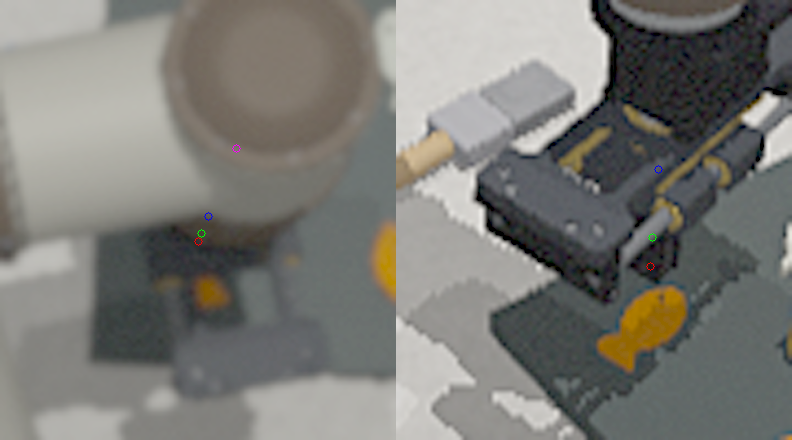

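Marked points agree with the picture: the tips (red) are directly over the fish, centred in x and about 3 mm off in y. I'll correct that while descending to just above the fish.

Emit:
apply_moves --plan '[{"grip":0,"offset":[0.3,0,1],"spin":0},{"grip":0,"offset":[0.3,0,2],"spin":0},{"grip":0,"offset":[0.3,0,3],"spin":0},{"grip":0,"offset":[0.3,0,3],"spin":0},{"grip":0,"offset":[0.3,0,3],"spin":0}]'

```text
time_s: 2.8
tcp_pos: [0.5321, -0.0697, 0.0546]
ee_rot: [[0.158, -0.987, -0.001], [-0.987, -0.158, -0.0], [0.0, 0.001, -1.0]]
wrist_force: [0.6, 0.1, 1.0]
gripper_width: 0.009
gripper_force: 0.0
```

Emit:
apply_moves --plan '[{"grip":0,"offset":[0,0,0.2],"spin":0},{"grip":0,"offset":[0,0,0.4],"spin":0},{"grip":0,"offset":[0,0,0.6],"spin":0},{"grip":0,"offset":[0,0,0.8],"spin":0},{"grip":0,"offset":[0,0,0.8],"spin":0}]'

```text
time_s: 3.3
tcp_pos: [0.5324, -0.0695, 0.0473]
ee_rot: [[0.158, -0.987, 0.0], [-0.987, -0.158, -0.0], [0.0, -0.0, -1.0]]
wrist_force: [0.2, 1.1, 1.6]
gripper_width: 0.004
gripper_force: 0.8
```

Emit:
apply_moves --plan '[{"grip":0,"offset":[0,0,0.1],"spin":0},{"grip":0,"offset":[0,0,0.2],"spin":0},{"grip":0,"offset":[0,0,0.3],"spin":0},{"grip":0,"offset":[0,0,0.3],"spin":0}]'

```text
time_s: 3.7
tcp_pos: [0.5324, -0.0695, 0.0442]
ee_rot: [[0.158, -0.987, 0.0], [-0.987, -0.158, 0.0], [0.0, -0.0, -1.0]]
wrist_force: [0.1, 0.3, 3.2]
gripper_width: 0.007
gripper_force: 1.3
```

Emit:
apply_moves --plan '[{"grip":0,"offset":[0,0,0.05],"spin":0},{"grip":0,"offset":[0,0,0.1],"spin":0},{"grip":0,"offset":[0,0,0.1],"spin":0}]'

```text
time_s: 4.0
tcp_pos: [0.5324, -0.0696, 0.0432]
ee_rot: [[0.158, -0.987, 0.0], [-0.987, -0.158, 0.0], [0.0, -0.0, -1.0]]
wrist_force: [-0.4, 0.4, 2.5]
gripper_width: 0.007
gripper_force: 1.3
```

Sliding at about 3 N. I'll go on in half-millimetre steps until the cushioned stop shows in the force.

Emit:
apply_moves --plan '[{"grip":0,"offset":[0,0,0.05],"spin":0},{"grip":0,"offset":[0,0,0.1],"spin":0},{"grip":0,"offset":[0,0,0.1],"spin":0}]'

```text
time_s: 4.3
tcp_pos: [0.5324, -0.0695, 0.0422]
ee_rot: [[0.158, -0.987, 0.0], [-0.987, -0.158, 0.0], [0.0, -0.0, -1.0]]
wrist_force: [-0.5, 1.2, 3.6]
gripper_width: 0.004
gripper_force: 1.5
```

Emit:
apply_moves --plan '[{"grip":0,"offset":[0,0,0.05],"spin":0},{"grip":0,"offset":[0,0,0.05],"spin":0},{"grip":0,"offset":[0,0,0.05],"spin":0}]'

```text
time_s: 4.6
tcp_pos: [0.5324, -0.0695, 0.0419]
ee_rot: [[0.158, -0.987, 0.0], [-0.987, -0.158, 0.0], [0.0, -0.0, -1.0]]
wrist_force: [-0.8, -0.1, 5.2]
gripper_width: 0.006
gripper_force: 2.3
```

The force is rising, so the stop has been reached. I'll go another 1 mm and check.

Emit:
apply_moves --plan '[{"grip":0,"offset":[0,0,0.05],"spin":0},{"grip":0,"offset":[0,0,0.1],"spin":0},{"grip":0,"offset":[0,0,0.1],"spin":0},{"grip":0,"offset":[0,0,0.1],"spin":0}]'

```text
time_s: 5.0
tcp_pos: [0.5325, -0.0696, 0.0412]
ee_rot: [[0.159, -0.987, 0.0], [-0.987, -0.159, -0.0], [0.0, -0.0, -1.0]]
wrist_force: [-1.2, 0.8, 7.8]
gripper_width: 0.006
gripper_force: 3.8
```

Firm and gentle at 8 N against the stop. Holding here for about 3.5 s.

Emit:
apply_moves --plan '[{"grip":0,"offset":[0,0,0],"spin":0},{"grip":0,"offset":[0,0,0],"spin":0},{"grip":0,"offset":[0,0,0],"spin":0},{"grip":0,"offset":[0,0,0],"spin":0},{"grip":0,"offset":[0,0,0],"spin":0}]'

```text
time_s: 5.5
tcp_pos: [0.5324, -0.0695, 0.0412]
ee_rot: [[0.159, -0.987, 0.0], [-0.987, -0.159, -0.0], [0.0, -0.0, -1.0]]
wrist_force: [-1.7, 0.5, 6.8]
gripper_width: 0.004
gripper_force: 3.8
```

Emit:
apply_moves --plan '[{"grip":0,"offset":[0,0,0],"spin":0},{"grip":0,"offset":[0,0,0],"spin":0},{"grip":0,"offset":[0,0,0],"spin":0},{"grip":0,"offset":[0,0,0],"spin":0},{"grip":0,"offset":[0,0,0],"spin":0}]'

```text
time_s: 6.0
tcp_pos: [0.5325, -0.0696, 0.0413]
ee_rot: [[0.159, -0.987, 0.0], [-0.987, -0.159, -0.0], [0.0, -0.0, -1.0]]
wrist_force: [-1.1, 1.4, 8.1]
gripper_width: 0.004
gripper_force: 3.8
```

Emit:
apply_moves --plan '[{"grip":0,"offset":[0,0,0],"spin":0},{"grip":0,"offset":[0,0,0],"spin":0},{"grip":0,"offset":[0,0,0],"spin":0},{"grip":0,"offset":[0,0,0],"spin":0},{"grip":0,"offset":[0,0,0],"spin":0}]'

```text
time_s: 6.5
tcp_pos: [0.5324, -0.0696, 0.0413]
ee_rot: [[0.159, -0.987, 0.0], [-0.987, -0.159, -0.0], [0.0, -0.0, -1.0]]
wrist_force: [-2.0, 1.5, 8.1]
gripper_width: 0.006
gripper_force: 3.8
```

Emit:
apply_moves --plan '[{"grip":0,"offset":[0,0,0],"spin":0},{"grip":0,"offset":[0,0,0],"spin":0},{"grip":0,"offset":[0,0,0],"spin":0},{"grip":0,"offset":[0,0,0],"spin":0},{"grip":0,"offset":[0,0,0],"spin":0}]'

```text
time_s: 7.0
tcp_pos: [0.5325, -0.0696, 0.0413]
ee_rot: [[0.159, -0.987, 0.0], [-0.987, -0.159, -0.0], [0.0, -0.0, -1.0]]
wrist_force: [-1.3, 1.3, 8.1]
gripper_width: 0.007
gripper_force: 3.8
```

Emit:
apply_moves --plan '[{"grip":0,"offset":[0,0,0],"spin":0},{"grip":0,"offset":[0,0,0],"spin":0},{"grip":0,"offset":[0,0,0],"spin":0},{"grip":0,"offset":[0,0,0],"spin":0},{"grip":0,"offset":[0,0,0],"spin":0}]'

```text
time_s: 7.5
tcp_pos: [0.5324, -0.0695, 0.0412]
ee_rot: [[0.159, -0.987, 0.0], [-0.987, -0.159, -0.0], [0.0, -0.0, -1.0]]
wrist_force: [-2.2, 1.0, 7.5]
gripper_width: 0.004
gripper_force: 3.8
```

Emit:
apply_moves --plan '[{"grip":0,"offset":[0,0,0],"spin":0},{"grip":0,"offset":[0,0,0],"spin":0},{"grip":0,"offset":[0,0,0],"spin":0},{"grip":0,"offset":[0,0,0],"spin":0},{"grip":0,"offset":[0,0,0],"spin":0}]'

```text
time_s: 8.0
tcp_pos: [0.5325, -0.0695, 0.0413]
ee_rot: [[0.159, -0.987, 0.0], [-0.987, -0.159, -0.0], [0.0, -0.0, -1.0]]
wrist_force: [-0.8, 1.6, 7.7]
gripper_width: 0.006
gripper_force: 3.8
```

Emit:
apply_moves --plan '[{"grip":0,"offset":[0,0,0],"spin":0},{"grip":0,"offset":[0,0,0],"spin":0},{"grip":0,"offset":[0,0,0],"spin":0}]'

```text
time_s: 8.3
tcp_pos: [0.5324, -0.0696, 0.0412]
ee_rot: [[0.159, -0.987, 0.0], [-0.987, -0.159, -0.0], [0.0, -0.0, -1.0]]
wrist_force: [-1.5, 0.6, 8.1]
gripper_width: 0.009
gripper_force: 3.8
```

Held for 3.3 s. I'll withdraw straight up, slowly at first, then move back toward the robot's left so the view is clear.

Emit:
apply_moves --plan '[{"grip":0,"offset":[0,0,-0.2],"spin":0},{"grip":0,"offset":[0,0,-0.6],"spin":0},{"grip":0,"offset":[0,0,-2],"spin":0},{"grip":0,"offset":[0,0,-5],"spin":0},{"grip":0,"offset":[0,0,-9],"spin":0}]'

```text
time_s: 8.8
tcp_pos: [0.5305, -0.0698, 0.1294]
ee_rot: [[0.158, -0.987, -0.006], [-0.987, -0.158, -0.0], [-0.0, 0.006, -1.0]]
wrist_force: [0.8, -0.1, -0.1]
gripper_width: 0.008
gripper_force: 0.0
```

Emit:
apply_moves --plan '[{"grip":0,"offset":[0,0,-4],"spin":0},{"grip":0,"offset":[0,0,-8],"spin":0},{"grip":0,"offset":[-4,0,-10],"spin":0},{"grip":0,"offset":[-8,0,-10],"spin":0},{"grip":0,"offset":[-12,0,-10],"spin":0}]'

```text
time_s: 9.3
tcp_pos: [0.5129, 0.0499, 0.2312]
ee_rot: [[0.157, -0.988, 0.001], [-0.988, -0.157, 0.001], [-0.001, -0.001, -1.0]]
wrist_force: [0.4, 1.3, -0.9]
gripper_width: 0.007
gripper_force: 0.0
```

Emit:
apply_moves --plan '[{"grip":0,"offset":[-4,0,0],"spin":0},{"grip":0,"offset":[-8,0,0],"spin":0},{"grip":0,"offset":[-12,0,0],"spin":0},{"grip":0,"offset":[-12,0,0],"spin":0},{"grip":0,"offset":[-12,0,0],"spin":0}]'

```text
time_s: 9.8
tcp_pos: [0.4937, 0.168, 0.2301]
ee_rot: [[0.16, -0.987, -0.001], [-0.987, -0.16, -0.001], [0.0, 0.001, -1.0]]
wrist_force: [-0.1, 0.7, 0.2]
gripper_width: 0.002
gripper_force: 0.0
```

```bash
python3 - <<'E'
from station import r
import pickle; from h import *
q=r.sense(); print(q["time_s"],q["tcp_pos"],q["wrist_force"])
new={"top":r.capture("top"),"side":r.capture("side")}
for n in new:
    old=pickle.load(open(n+"1.pkl","rb"))
    for tag,c in(("old",old),("new",new[n])):
        res={}
        for k,xy in dict(fish=(.533,-.07),aleaf=(.524,-.181),pleaf=(.652,-.079),pfish=(.650,-.190),panel=(.53,-.125)).items():
            p=c["mtx"]@(c["R"]@np.array([*xy,.0255])+c["t"]); u,v=(p[:2]/p[2]).astype(int)
            vv,uu=np.mgrid[v-3:v+4,u-3:u+4]; D=c["depth"][vv,uu].reshape(-1,1)
            X=(np.stack([uu,vv,np.ones_like(uu)],-1).reshape(-1,3)@np.linalg.inv(c["mtx"]).T*D-c["t"])@c["R"]
            res[k]=float((1e3*np.median(X[D[:,0]>0,2])).round(1))
        print(n,tag,res)
a=cv2.resize(new["top"]["img"][110:260,250:520],(540,300),interpolation=cv2.INTER_CUBIC)
b=cv2.resize(new["side"]["img"][150:300,270:540],(540,300),interpolation=cv2.INTER_CUBIC)
cv2.imwrite("pics/c4.png",np.vstack([a,b]))
E
```

```text
9.8 [0.4937362  0.16802364 0.23005131] [-0.11183315  0.72248559  0.15720518]
top old {'fish': 25.5, 'aleaf': 24.2, 'pleaf': 25.5, 'pfish': 24.2, 'panel': 18.0}
top new {'fish': 20.2, 'aleaf': 24.9, 'pleaf': 25.8, 'pfish': 24.5, 'panel': 18.0}
side old {'fish': 26.6, 'aleaf': 25.9, 'pleaf': 26.9, 'pfish': 25.4, 'panel': 19.1}
side new {'fish': 21.2, 'aleaf': 26.4, 'pleaf': 26.5, 'pfish': 25.7, 'panel': 18.8}
```

View pics/c4.png

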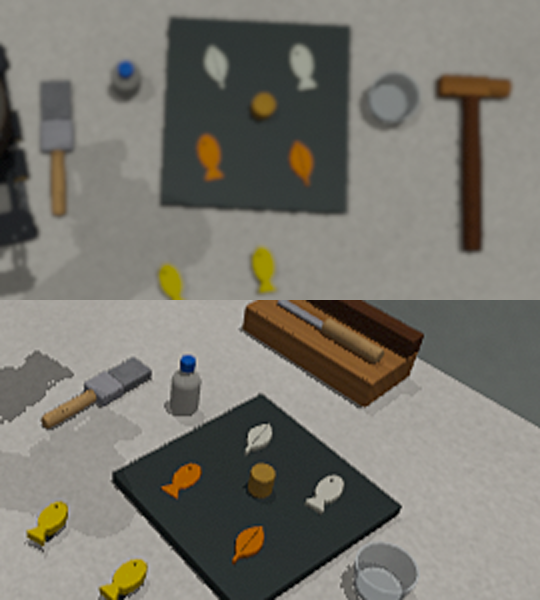

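The picture shows the amber fish, top view at (208,157), seated about 2.2 mm proud (20.2 mm above the table, against 20.5 at home). The other inlays are at their old heights, everything else is in place, and the arm is clear.

```bash
python3 -c "
from station import r
print(r.finish_job())"
```

```text
the job is handed in; nothing more can be done
None
```

The amber fish is pressed home and was held at about 8 N for just over 3 s. The arm then withdrew clear, the other inlays and loose items were left where they were, and the job was handed in at about 10 s.

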